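# Raise the fume hood sash to the height pointer

## Task

Get the small fume hood ready for work: with the fingertips under the lip of its sliding window (the sash), push the window up until the lip is level with the tip of the pointer on the right-hand post, then take the hand away. Only push: do not grip the lip, do not run well past the pointer, and leave the pointer and the things standing in and in front of the hood where they are.

Things in the scene. Friction and masses are not known exactly. Their poses are not given: they have to be found in the camera images.
- hood: Small white benchtop fume hood, fixed, 364 mm wide, 480 high (all sizes in mm), yawed up to 0.4 rad. Origin on the bench below the middle of the sash's plane; x into the hood, y left, z up. Front posts 32 wide at y = +-166, front face x = -12. Between them a sill, 16 high, from x = -27 to 3, then the floor, 12 high. Between sill and sash the front is open: fingertips can reach in below the lip.
- sash (a joint): Height of the sash above its lowest stop, m (0 to 0.185, grows upward). It slides straight up, is counterbalanced, and stays where it is left: about 3 N of friction must be overcome either way.
- lip_nose (a point): Centre of the round front edge (nose, radius 5) of the sash lip, at the lip's middle; hood x = -35, axes as the hood's. The lip is an aluminium ledge along the bottom of the clear, framed sash (298 wide, 210 high): 270 wide (hood y -135 to 135), 10 thick, flat beneath; lip and frame reach 5 below this point. It is 90 above the bench plus the value of joint sash.
- pointer_tip (a point): Tip of the dark steel pointer on the right front post, beside the lip's right end: hood x = -35, y = -149, as far forward as the nose. Its height is the wanted height of lip_nose. The pointer's block with its round black knob reaches from hood y = -177 to -149, forward to x = -48, 13 above and below the tip.
- pointer (a joint): Height of the pointer's setting, m: the value that joint sash must reach. The pointer is clamped stiffly and must stay as set (it differs each time, 60 to 160 mm).
- beaker: Clear glass beaker, 55 diameter, 68 high, stands upright on the hood's floor at the left, at least 80 behind the sash. Origin at the centre of its underside, z up.
- bottle: White reagent bottle with a black cap, 48 diameter, 92 high, stands on the hood's floor at the right, at least 80 behind the sash. Origin at the centre of its underside, z up.
- dish: Flat round petri dish, 62 diameter, 13 high, on the bench in front of the hood's left part. Origin at the centre of its underside.
- marker: Marker pen with black cap, 135 long, 17 thick, lying on the bench in front of the hood's right part. Origin at the middle of its underside, long along its y.

How it is judged (in metres and radians):
On the way:
1. the sash rises, pushed by the fingers from beneath its lip ((contact force between the fingers and sash_c0 above 0.5 N or contact force between the fingers and sash_c1 above 0.5 N or contact force between the fingers and sash_c4 above 0.5 N) and velocity of joint sash above 0.004 m/s), for 0.2 s.
At the end, for the whole second after the job is handed in: The lip's nose is within 7 mm of the pointer tip's height and the sash is at rest; beaker, bottle, dish and marker are within 30 mm of where they stood, beaker and bottle upright (z of lip_nose in the frame of pointer_tip between -0.007 and 0.007 m and velocity of joint sash between -0.005 and 0.005 m/s and distance of each of beaker, bottle, dish, marker from where it was at the start of the episode below 0.03 m and angle between each of beaker, bottle's own z axis and vertical below 0.2 rad); the robot touches nothing.
It fails at once if the lip is gripped: fingers press on its top and its underside at once ((contact force between the fingers and sash_c0 above 1 N or contact force between the fingers and sash_c1 above 1 N or contact force between the fingers and sash_c4 above 1 N) and contact force between the fingers and sash_c2 above 1 N).
It fails at once if the sash is pushed more than 25 mm past the pointer (z of lip_nose in the frame of pointer_tip above 0.025 m).
It fails at once if the pointer is shifted by more than 4 mm (distance of pointer_tip from where it was at the start of the episode above 0.004 m).
It fails at once if a bystander is carried or knocked more than 30 mm (distance of any of beaker, bottle, dish, marker from where it was at the start of the episode above 0.03 m).
It also fails if it takes over 42 s, if anything falls off the work surface, if the arm or the gripper's body presses on something with over 40 N, if the wrist force passes 120 N, or if a joint passes its speed limit or range.

## Robot

A 7-joint arm with a two-finger parallel gripper is mounted at the origin on a cart in front of the work surface, level with it; the furniture and walls round the work are solid. World frame = base frame: x ahead of the robot, y to its left, z up, the work surface at z = 0. Lengths are in m, angles in degrees, forces in N, time in s.
With the tool pointing down it reaches from about 0.4 to 0.875 m from the base axis. Payload 6.5 kg.
Tool frame: the origin (TCP) lies midway between the tips of the shut fingers; the grasp point (between the pads) lies 19 mm behind it (arm.pinch_z is the z of the grasp point in the tool frame, in m); z points along the fingers, y is the direction in which the jaws open and shut (so a half turn about z gives the same grasp; the last joint's range is limited). The gripper opens to 85 mm and grips with 20 to 120 N. Pads are 22 mm wide; open, the fingers measure 114 mm over their backs; the gripper's body (76 mm by 85 mm) begins 54 mm behind the grasp point. The pads swing forward as they close: fully open they stand 13 mm farther back than shut.
Start: joints at [-69.569, 30.733, -0.252, 88.115, 0.149, 61.152, -4.079], TCP at [0.267, 0.593, 0.231] pointing down, gripper open.
Joint ranges: [-154.64, 154.64], [-21.42, 123.67], [-72.66, 72.17], [13.99, 137.28], [-74.86, 254.86], [10.95, 109.41], [-158.01, 158.01]. Speed limits (degrees/s): [136.94, 136.94, 180, 180, 180, 180, 180].

## Interface

Orientations are given as [roll, pitch, yaw] about the fixed x, y, z axes, in that order (R = Rz(yaw) Ry(pitch) Rx(roll)).
In Python, from rig import status, grab_frame, camera_params, workorder, arm gives the robot as it stands. The module is installed in compiled form; this text tells all that it offers.
- The arm moves only by the tool play_rows, never from a script. Its argument "deltas" is a list that holds one entry, the list of rows, each a list of 7 numbers: the shift along the tool's x, y, z in m, then the turn, a rotation vector about the tool's x, y, z in rad, then the closure in counts, from 0 (fully open) to 255 (shut). A call has 1 to 12 rows; each row shifts and turns the pose as measured when the row begins, along the tool's axes as they then stand; what a row does not reach is not made up. A row lasts 1/12 s, in which the tool goes at most 41.7 mm and 7.16 degrees, less where a joint would pass 70% of its speed; a pose out of reach is approached as far as the arm can. A call is refused whole if a number of a shift passes 0.0417 or a number of a turn 0.125, either way. A call with a gripper value outside its range is refused whole. The fingers move at their own pace and stop on an object; "force" is the grip in N (left out, the last holds). Time passes only in rows, so rows that do not move let the fingers close. It gives the time, the measured TCP pose, the force and the opening at its end, in the units of the state.
- status.get_obs(): the state, without advancing time (a new reading comes with each control period).
- grab_frame(name): name is "side" or "top" or "wrist"; returns the picture (480x640x3 uint8, red, green, blue); there is no depth.
- camera_params(name): a dict with "vfov" (degrees; the focal length in pixels is half the picture's height over the tangent of half this angle, whatever the lens; pixels are square), "cx", "cy" (the principal point, pixels), "k1" (the pictures are not rectified: a ray, as slopes to the right and down, at radius r is drawn at 1 + k1 r^2 times it, then the intrinsics apply), "world_from_camera" (4x4, takes a point from camera to world coordinates). Camera axes: x right, y up, looking along -z (the intrinsics and any distortion apply to the point x, -y, -z); pixel columns grow to the right and rows downward; lengths in m; the calibration is good to about 2 mm. A picture is of the moment at which its call begins: read the wrist's pose just before it. camera_params takes no time and is no camera call; for the wrist camera it gives the pose at the moment of the call.
- workorder.hand_in(): hands the job in, once; it reports no verdict.
The state is a dict: "clock": time; "joints": joint angles; "dq": joint speeds; "effort": joint torques, N m; "eef_pos": TCP position; "ee_rot": TCP orientation; "wrist_force": force on the tool from outside, world axes, zero at the start; "ft_torque": the same for the moment, N m; "opening": opening from 0.0 (shut) to 1.0 (fully open).
Only numpy, scipy, OpenCV 4.12 (cv2) and the standard library are available. Lean on these libraries where they do the work, as an engineer would, in place of code of your own. Each camera call takes 0.05 s, during which the arm holds its last target. There are 200 camera calls.

## Working session

There is one attempt and no reset: what is moved stays moved. The work goes in short steps, Python scripts to look and compute and a tool call to move; the robot and the scene stay as the last step left them, time stands still between calls to the robot, and variables do not carry over. Pictures are saved under pics/ and viewed, about 8 in all and at most 12, crops included, and the job is handed in when it is done.

Besides the shell and the picture viewer there is one more tool, called after "Emit:" as name(argument=value, ...) on one line, values as JSON. play_rows: Moves the arm, as the interface text tells. Its arguments: {"type":"object","properties":{"deltas":{"type":"array"},"force":{"type":"number"}},"required":["deltas"]}

```bash
mkdir -p pics; cat > h.py <<'E'
import numpy as np, cv2
from rig import status, grab_frame, camera_params
def ray(p,uv):
    f=240/np.tan(np.radians(p["vfov"])/2); d=(np.array(uv,float)-[p["cx"],p["cy"]])/f
    u=d.copy()
    for _ in range(30): u=d/(1+p["k1"]*(u@u))
    T=np.array(p["world_from_camera"]); return T[:3,3],T[:3,:3]@np.array([u[0],-u[1],-1])
def onz(p,uv,z):
    o,d=ray(p,uv); return o+d*(z-o[2])/d[2]
def proj(p,X):
    T=np.array(p["world_from_camera"]); c=T[:3,:3].T@(np.array(X)-T[:3,3]); u=np.array([c[0],-c[1]])/-c[2]
    f=240/np.tan(np.radians(p["vfov"])/2); return u*(1+p["k1"]*(u@u))*f+[p["cx"],p["cy"]]
def tri(p1,a,p2,b):
    o1,d1=ray(p1,a);o2,d2=ray(p2,b)
    s=np.linalg.lstsq(np.c_[d1,-d2],o2-o1,rcond=None)[0]
    A=o1+s[0]*d1;B=o2+s[1]*d2; return (A+B)/2,np.linalg.norm(A-B)
E
python3 - <<'E'
from h import *
import json
for n in ("side","top","wrist"):
    p=camera_params(n);print(n,{k:np.round(v,3).tolist() for k,v in p.items()})
    cv2.imwrite(f"pics/{n}0.png",grab_frame(n)[:,:,::-1])
print(status.get_obs())
E
```

```text
side {'vfov': 46.709, 'cx': 313.419, 'cy': 241.267, 'k1': 0.034, 'world_from_camera': [[0.997, -0.051, 0.051, 0.639], [0.072, 0.653, -0.754, -0.446], [0.005, 0.755, 0.655, 0.641], [0.0, 0.0, 0.0, 1.0]]}
top {'vfov': 46.956, 'cx': 314.875, 'cy': 245.984, 'k1': -0.083, 'world_from_camera': [[0.315, 0.736, -0.599, 0.083], [-0.949, 0.238, -0.207, 0.023], [-0.009, 0.634, 0.773, 0.742], [0.0, 0.0, 0.0, 1.0]]}
wrist {'vfov': 69.712, 'cx': 320.999, 'cy': 242.196, 'k1': -0.027, 'world_from_camera': [[0.409, -0.869, -0.277, 0.196], [0.912, 0.39, 0.125, 0.623], [-0.001, -0.304, 0.953, 0.374], [0.0, 0.0, 0.0, 1.0]]}
{'clock': 0.15, 'joints': array([-69.56760994,  30.76666657,  -0.25247999,  88.15676595,
         0.14969799,  61.15203736,  -4.07668386]), 'dq': array([ 0.08091747, -0.05246171, -0.02149859, -0.06113484,  0.00272569,
        0.05574573,  0.01187902]), 'effort': array([ 1.69629006e-03, -5.83786011e+01,  1.04969680e+00, -2.59349567e+01,
        1.24775342e-02,  6.51565279e-03, -1.19390168e-05]), 'eef_pos': array([0.2665458 , 0.59231317, 0.2306307 ]), 'ee_rot': array([-1.79925178e+02,  7.20941594e-03,  1.55780275e+02]), 'wrist_force': array([-0.68117154,  0.97998912,  0.55424806]), 'ft_torque': array([0.01004261, 0.04755371, 0.02103776]), 'opening': 1.004276503544079}
```

View pics/side0.png

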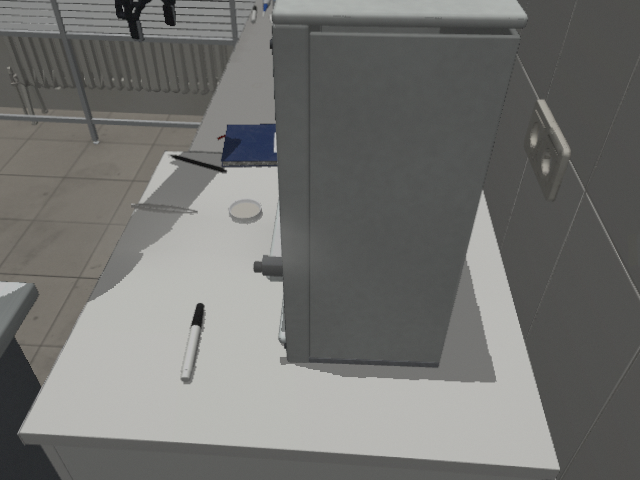

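View pics/top0.png

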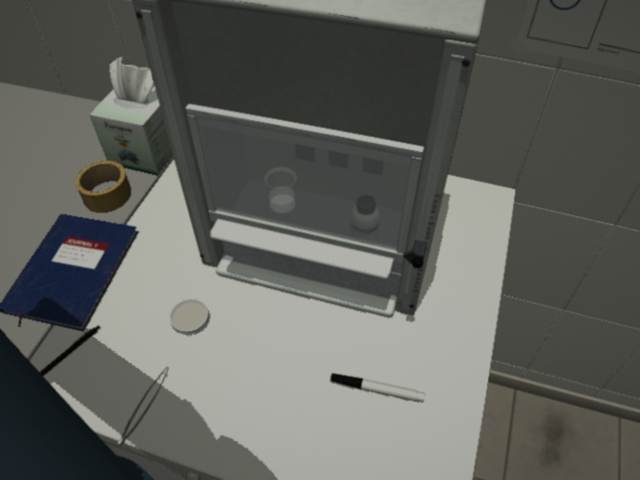

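The top view shows the hood with posts meeting the bench near (205,262) and (410,312), the lip from (213,228) to (392,268), the pointer knob at (413,260), the dish at (190,317) and the marker at (378,388). In the side view the knob is at (265,266). I'll zoom in next.

```bash
python3 - <<'E'
import cv2,numpy as np
a=cv2.imread("pics/top0.png")[205:325,190:450]
b=cv2.imread("pics/side0.png")[240:370,240:340]
a=cv2.resize(a,None,fx=3,fy=3,interpolation=2);b=cv2.resize(b,None,fx=2,fy=2,interpolation=2)
o=np.zeros((600,800,3),np.uint8);o[:360,:780]=a;o[365:365+235,:200]=b[:235]
cv2.imwrite("pics/z1.png",o)
E
```

```text
(no output)
```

View pics/z1.png

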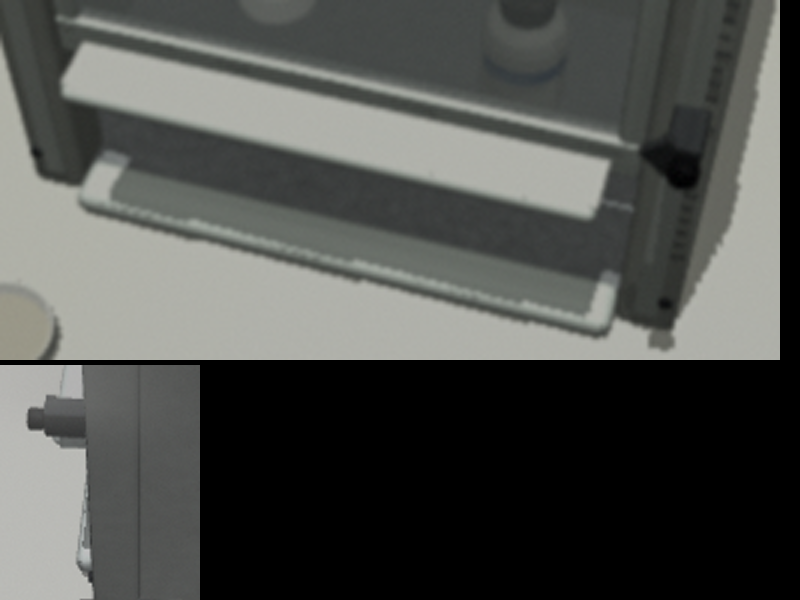

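```bash
cat > pose.py <<'E'
from h import *
pt=camera_params("top");ps=camera_params("side")
L=onz(pt,(203.3,263.7),0);R=onz(pt,(414,314.3),0);R2=onz(pt,(397.3,310.7),0)
w=np.linalg.norm(L-R); 
ey=(L-R)/w; ex=np.array([ey[1],-ey[0],0]); O=(L+R)/2+0.012*ex
Rh=np.c_[ex,ey,[0,0,1]]
def hood(X): return Rh.T@(np.array(X)-O)
def world(h): return O+Rh@np.array(h)
def onx(p,uv,x):
    o,d=ray(p,uv);o=hood(o);d=Rh.T@d;return o+d*(x-o[0])/d[0]
E
python3 - <<'E'
from pose import *
print("width",w,"post",np.linalg.norm(R-R2),"O",O,"yaw",np.degrees(np.arctan2(ex[1],ex[0])))
K,e=tri(pt,(418,262.3),ps,(254.3,266.5));print("knob hood",hood(K),e)
print("tip",onx(pt,(403.3,255),-.035))
print("lip front edge ends (z top of nose ~)",onx(pt,(190+65/3,205+92/3),-.0395),onx(pt,(190+592/3,205+213/3),-.0395))
print("sill ends",[onx(pt,(190+a/3,205+b/3),-.027) for a,b in((85,203),(603,330))])
for n,uv,z in(("dish",(190,315),.013),("mk1",(332,378),.009),("mk2",(424,397),.009)):print(n,hood(onz(pt,uv,z)),onz(pt,uv,z))
for n,uv in(("beaker",(282,208)),("bottle",(366,226))):print(n,hood(onz(pt,uv,.012)))
E
```

```text
width 0.36170230496721417 post 0.026752218470619597 O [0.58043705 0.20992554 0.        ] yaw 1.7985648769818265
knob hood [-0.05024147 -0.17018661  0.17636326] 0.002510821228999417
tip [-0.035      -0.14848128  0.16733152]
lip front edge ends (z top of nose ~) [-0.0395      0.13334863  0.12010513] [-0.0395     -0.13224086  0.11995705]
sill ends [array([-0.027     ,  0.14558963,  0.00712432]), array([-0.027     , -0.14631015,  0.00567967])]
dish [-0.11960204  0.15372083  0.013     ] [0.45606929 0.35981685 0.013     ]
mk1 [-0.15767498 -0.08664272  0.009     ] [0.42555909 0.11837676 0.009     ]
mk2 [-0.15000925 -0.21922746  0.009     ] [ 0.43738232 -0.01390207  0.009     ]
beaker [0.13765247 0.08929204 0.012     ]
bottle [ 0.13748809 -0.06694624  0.012     ]
```

View pics/wrist0.png

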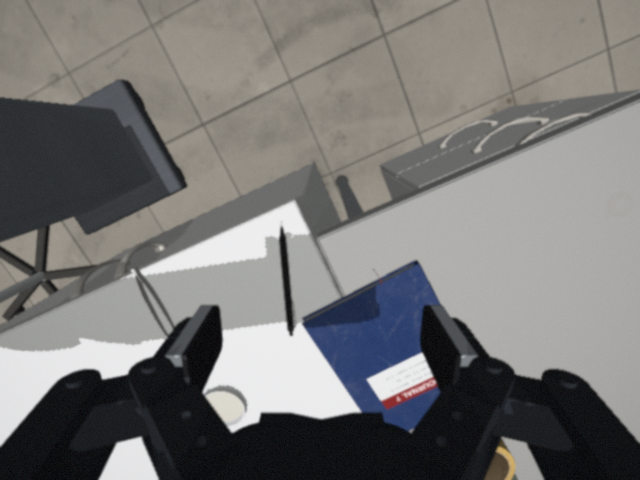

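The wrist view holds nothing of use: the book, dish and floor. The geometry agrees well with the given sizes (width 362 against 364, lip ±133, sill ±146). Nose is at about 0.123 and pointer tip at about 0.167–0.176, to be refined later. First I'll go to a spot in front of the hood with the fingers shut.

```bash
cat > plan.py <<'E'
from h import *
from scipy.spatial.transform import Rotation as Ro
def rot(az,tilt):  # tool z: azimuth az, tilt deg below horizontal; tool y horizontal, x upward
    a,t=np.radians([az,tilt]); z=np.array([np.cos(a)*np.cos(t),np.sin(a)*np.cos(t),-np.sin(t)])
    x=np.array([np.cos(a)*np.sin(t),np.sin(a)*np.sin(t),np.cos(t)]); return Ro.from_matrix(np.c_[x,np.cross(z,x),z])
def plan(p,R,n,g=255):
    s=status.get_obs(); R0=Ro.from_euler("xyz",s["ee_rot"],degrees=True); rv=(R0.inv()*R).as_rotvec()/n
    dp=(np.array(p)-s["eef_pos"])/n
    print("from",s["eef_pos"].round(4),"j",s["joints"].round(0),"t",s["clock"])
    rows=[]
    for k in range(n):
        Rk=R0*Ro.from_rotvec(rv*k); rows.append([*Rk.inv().apply(dp).round(4),*rv.round(3),g])
    print(str([[float(v) for v in r] for r in rows]).replace("], [","],\n["))
E
python3 - <<'E'
from plan import *
plan((.43,.24,.20),rot(20,89.9),20)
E
```

```text
from [0.2665 0.5923 0.2306] j [-70.  31.  -0.  88.   0.  61.  -4.] t 0.15
[[-0.0147, -0.0127, 0.0015, -0.0, 0.0, 0.118, 255.0],
[-0.0161, -0.0109, 0.0015, -0.0, 0.0, 0.118, 255.0],
[-0.0173, -0.0089, 0.0015, -0.0, 0.0, 0.118, 255.0],
[-0.0182, -0.0068, 0.0015, -0.0, 0.0, 0.118, 255.0],
[-0.0189, -0.0046, 0.0015, -0.0, 0.0, 0.118, 255.0],
[-0.0193, -0.0023, 0.0015, -0.0, 0.0, 0.118, 255.0],
[-0.0194, -0.0001, 0.0015, -0.0, 0.0, 0.118, 255.0],
[-0.0193, 0.0022, 0.0015, -0.0, 0.0, 0.118, 255.0],
[-0.0189, 0.0045, 0.0015, -0.0, 0.0, 0.118, 255.0],
[-0.0182, 0.0067, 0.0015, -0.0, 0.0, 0.118, 255.0],
[-0.0173, 0.0088, 0.0015, -0.0, 0.0, 0.118, 255.0],
[-0.0161, 0.0108, 0.0015, -0.0, 0.0, 0.118, 255.0],
[-0.0148, 0.0126, 0.0015, -0.0, 0.0, 0.118, 255.0],
[-0.0132, 0.0143, 0.0015, -0.0, 0.0, 0.118, 255.0],
[-0.0114, 0.0157, 0.0015, -0.0, 0.0, 0.118, 255.0],
[-0.0094, 0.017, 0.0015, -0.0, 0.0, 0.118, 255.0],
[-0.0074, 0.018, 0.0015, -0.0, 0.0, 0.118, 255.0],
[-0.0052, 0.0187, 0.0015, -0.0, 0.0, 0.118, 255.0],
[-0.0029, 0.0192, 0.0015, -0.0, 0.0, 0.118, 255.0],
[-0.0006, 0.0194, 0.0015, -0.0, 0.0, 0.118, 255.0]]
```

Emit:
play_rows(deltas=[[[-0.015, -0.013, 0.0015, 0, 0, 0.118, 255], [-0.016, -0.011, 0.0015, 0, 0, 0.118, 255], [-0.017, -0.009, 0.0015, 0, 0, 0.118, 255], [-0.018, -0.007, 0.0015, 0, 0, 0.118, 255], [-0.019, -0.005, 0.0015, 0, 0, 0.118, 255], [-0.019, -0.002, 0.0015, 0, 0, 0.118, 255], [-0.019, 0, 0.0015, 0, 0, 0.118, 255], [-0.019, 0.002, 0.0015, 0, 0, 0.118, 255], [-0.019, 0.004, 0.0015, 0, 0, 0.118, 255], [-0.018, 0.007, 0.0015, 0, 0, 0.118, 255], [-0.017, 0.009, 0.0015, 0, 0, 0.118, 255], [-0.016, 0.011, 0.0015, 0, 0, 0.118, 255]]])

```text
clock: 1.15
eef_pos: [0.3575, 0.3728, 0.2084]
ee_rot: [-179.7, 0.2, 71.3]
wrist_force: [0.4, 0.6, 0.0]
opening: -0.002
```

```bash
python3 - <<'E'
from plan import *
plan((.42,.24,.16),rot(22,60),12)
E
```

```text
from [0.3575 0.3728 0.2084] j [-68.  20.  21. 110.  -9.  51. -61.] t 1.15
[[-0.0088, 0.0085, 0.004, -0.019, 0.041, 0.07, 255.0],
[-0.0084, 0.009, 0.0038, -0.019, 0.041, 0.07, 255.0],
[-0.0079, 0.0095, 0.0037, -0.019, 0.041, 0.07, 255.0],
[-0.0073, 0.01, 0.0035, -0.019, 0.041, 0.07, 255.0],
[-0.0068, 0.0104, 0.0035, -0.019, 0.041, 0.07, 255.0],
[-0.0062, 0.0108, 0.0034, -0.019, 0.041, 0.07, 255.0],
[-0.0055, 0.0111, 0.0034, -0.019, 0.041, 0.07, 255.0],
[-0.0049, 0.0114, 0.0034, -0.019, 0.041, 0.07, 255.0],
[-0.0042, 0.0117, 0.0034, -0.019, 0.041, 0.07, 255.0],
[-0.0035, 0.0119, 0.0035, -0.019, 0.041, 0.07, 255.0],
[-0.0028, 0.0121, 0.0035, -0.019, 0.041, 0.07, 255.0],
[-0.0021, 0.0122, 0.0037, -0.019, 0.041, 0.07, 255.0]]
```

Emit:
play_rows(deltas=[[[-0.009, 0.0085, 0.004, -0.019, 0.041, 0.07, 255], [-0.0085, 0.009, 0.004, -0.019, 0.041, 0.07, 255], [-0.008, 0.0095, 0.0035, -0.019, 0.041, 0.07, 255], [-0.0075, 0.01, 0.0035, -0.019, 0.041, 0.07, 255], [-0.007, 0.0105, 0.0035, -0.019, 0.041, 0.07, 255], [-0.006, 0.011, 0.0035, -0.019, 0.041, 0.07, 255], [-0.0055, 0.011, 0.0035, -0.019, 0.041, 0.07, 255], [-0.005, 0.0115, 0.0035, -0.019, 0.041, 0.07, 255], [-0.004, 0.0115, 0.0035, -0.019, 0.041, 0.07, 255], [-0.0035, 0.012, 0.0035, -0.019, 0.041, 0.07, 255], [-0.003, 0.012, 0.0035, -0.019, 0.041, 0.07, 255], [-0.002, 0.012, 0.0035, -0.019, 0.041, 0.07, 255]]])

```text
clock: 2.15
eef_pos: [0.4132, 0.2549, 0.1618]
ee_rot: [179.1, -23.9, 27.6]
wrist_force: [-1.1, 0.6, 0.6]
opening: -0.0
```

```bash
python3 - <<'E'
from plan import *
from pose import world
plan(world((-.10,.03,.085)),rot(15,25),10)
E
```

```text
from [0.4132 0.2549 0.1618] j [-84.  16.  49. 137. -39.  11. -64.] t 2.15
[[0.0015, 0.0045, 0.0091, -0.014, 0.071, 0.017, 255.0],
[0.0009, 0.0044, 0.0093, -0.014, 0.071, 0.017, 255.0],
[0.0003, 0.0042, 0.0094, -0.014, 0.071, 0.017, 255.0],
[-0.0003, 0.0041, 0.0095, -0.014, 0.071, 0.017, 255.0],
[-0.0009, 0.004, 0.0095, -0.014, 0.071, 0.017, 255.0],
[-0.0015, 0.0039, 0.0094, -0.014, 0.071, 0.017, 255.0],
[-0.0021, 0.0038, 0.0094, -0.014, 0.071, 0.017, 255.0],
[-0.0027, 0.0037, 0.0093, -0.014, 0.071, 0.017, 255.0],
[-0.0033, 0.0036, 0.0091, -0.014, 0.071, 0.017, 255.0],
[-0.0039, 0.0035, 0.0089, -0.014, 0.071, 0.017, 255.0]]
```

The j4 and j6 limits are reached this close to the base. I'll back out, collect poses to identify the kinematics, and choose a better approach azimuth.

```bash
cat > log.py <<'E'
import json
from rig import status
s=status.get_obs(); open("log.txt","a").write(json.dumps([list(s[k]) for k in("joints","eef_pos","ee_rot")])+"\n"); print(s["joints"].round(1))
E
echo '[[-69.56760994,30.76666657,-0.25247999,88.15676595,0.14969799,61.15203736,-4.07668386],[0.2665458,0.59231317,0.2306307],[-179.925178,0.00720941594,155.780275]]'>log.txt; python3 log.py
```

```text
[-84.1  16.2  49.3 136.9 -39.1  11.1 -63.9]
```

Emit:
play_rows(deltas=[[[0.005, -0.015, -0.01, 0.02, -0.06, 0.06, 255], [0.005, -0.015, -0.01, 0.02, -0.06, 0.06, 255], [0.005, -0.015, -0.01, 0.02, -0.06, 0.06, 255], [0.005, -0.015, -0.01, 0.02, -0.06, 0.06, 255]]])

```text
clock: 2.48
eef_pos: [0.3896, 0.3079, 0.2067]
ee_rot: [-172.4, -8.2, 13.9]
wrist_force: [0.3, -0.3, -0.2]
opening: -0.002
```

```bash
python3 log.py
```

```text
[-92.7  21.2  62.7 123.2 -36.2  41.7 -82.5]
```

Emit:
play_rows(deltas=[[[-0.01, -0.02, -0.005, -0.04, -0.03, 0.06, 255], [-0.01, -0.02, -0.005, -0.04, -0.03, 0.06, 255], [-0.01, -0.02, -0.005, -0.04, -0.03, 0.06, 255], [-0.01, -0.02, -0.005, -0.04, -0.03, 0.06, 255]]])

```text
clock: 2.82
eef_pos: [0.3404, 0.3772, 0.2342]
ee_rot: [179.3, -0.4, -1.0]
wrist_force: [1.1, -0.1, 0.3]
opening: -0.002
```

```bash
python3 log.py; cat > kin.py <<'E'
import numpy as np, json
from scipy.spatial.transform import Rotation as Ro
from scipy.optimize import least_squares
D=[[np.array(v) for v in json.loads(l)] for l in open("log.txt")]
def fk(q,P):
    h,ax,a3,d3,a4,d5,a5,a6,d7,o1,o7=P
    q=np.radians(q); z=lambda a:Ro.from_euler("z",a); y=lambda a:Ro.from_euler("y",a)
    R=z(q[0]+o1); p=np.array([0,0,h])+R.apply([ax,0,0])
    R=R*y(q[1])*z(q[2]); p=p+R.apply([a3,0,d3])
    R=R*y(q[3]); p=p+R.apply([a4,0,0])
    R=R*z(q[4]); p=p+R.apply([a5,0,d5])
    R=R*y(q[5]); p=p+R.apply([a6,0,0]); R=R*z(q[6]+o7); return p+R.apply([0,0,d7]),R
def res(P):
    r=[]
    for q,p,e in D:
        pp,R=fk(q,P); r+=list(pp-p)+list((R.inv()*Ro.from_euler("xyz",e,degrees=True)).as_rotvec()*.3)
    return np.array(r+list(1e-4*np.array(P[:9])))
def fit():
    best=None
    for o7 in(0,np.pi/2,-np.pi/2,np.pi):
        s=least_squares(res,[.33,0,0,.4,0,.4,0,0,.25,np.radians(135),o7])
        if best is None or s.cost<best.cost: best=s
    return best
if __name__=="__main__":
    s=fit(); print(s.x.round(4)); print(np.abs(s.fun).reshape(-1)[:6*len(D)].reshape(-1,6).round(4)); np.save("P.npy",s.x)
E
python3 kin.py
```

```text
[-103.3   31.1   67.9  111.4  -32.5   60.3 -112. ]
[0.5599 0.1655 0.0031 0.6835 0.089  0.6611 0.3673 0.2255 0.1983 2.3227
 0.5889]
[[2.410e-02 1.090e-02 2.300e-03 0.000e+00 1.000e-04 3.025e-01]
 [1.100e-03 1.220e-02 1.500e-03 7.870e-02 1.472e-01 2.579e-01]
 [6.200e-03 2.750e-02 2.800e-03 9.300e-03 1.740e-02 1.039e-01]
 [3.500e-03 1.750e-02 1.000e-03 3.200e-03 5.900e-03 5.930e-02]]
```

```bash
cat > kin2.py <<'E'
from kin import *
import itertools, kin
def rr(o,S):
    r=[]
    for q,p,e in D:
        R=fk(np.array(q)*S,[0]*9+list(o))[1]; r+=list((R.inv()*Ro.from_euler("xyz",e,degrees=True)).as_rotvec())
    return np.array(r)
out=[]
for s1,s3,s5,s7,s4,s6 in itertools.product((1,-1),repeat=6):
    S=np.array([s1,1,s3,s4,s5,s6,s7])
    for o1 in np.radians([-135,-45,45,135]):
      for o7 in(0,1.57,-1.57,3.1):
        s=least_squares(rr,[o1,o7],args=(S,)); out.append((s.cost,S.tolist(),s.x))
out.sort(key=lambda t:t[0]); print(out[:4])
S=np.array(out[0][1]); kin.D=[[q*S,p,e] for q,p,e in D]
s=least_squares(res,[.33,0,0,.4,0,.4,0,0,.25,*out[0][2]]); print(s.x.round(4)); print(np.abs(s.fun)[:6*len(D)].reshape(-1,6).round(4))
E
python3 kin2.py
```

```text
[(np.float64(2.3962640046793446e-17), [-1, 1, -1, 1, -1, 1, -1], array([ 7.47522007e-10, -4.71238898e+00])), (np.float64(2.3962640356608592e-17), [-1, 1, -1, 1, -1, 1, -1], array([-6.28318531,  1.57079633])), (np.float64(2.3962640518885816e-17), [-1, 1, -1, 1, -1, 1, -1], array([ 7.47434026e-10, -4.71238898e+00])), (np.float64(2.3962641413910306e-17), [-1, 1, -1, 1, -1, 1, -1], array([7.45565288e-10, 1.57079633e+00]))]
[ 0.3174 -0.0454  0.0314  0.5744 -0.0212  0.4505  0.0058  0.0264  0.3594
 -0.0661 -4.7768]
[[0.0016 0.0015 0.0005 0.     0.     0.0005]
 [0.0002 0.0014 0.0011 0.008  0.0005 0.0012]
 [0.0005 0.0012 0.0033 0.0029 0.0025 0.0001]
 [0.0007 0.001  0.0027 0.0001 0.0003 0.0005]]
```

```bash
cat > k3.py <<'E'
import numpy as np, json
from scipy.spatial.transform import Rotation as Ro
S=np.array([-1,1,-1,1,-1,1,-1])
# Sawyer-like: basis (frame index, axis)
B=[(0,2),(1,0),(2,1),(3,2),(4,1),(5,2),(6,1),(7,2)]
def frames(q):
    a=np.radians(np.array(q)*S); R=[Ro.identity()]
    for k,c in enumerate("zyzyzyz"): R.append(R[-1]*Ro.from_euler(c,a[k]+(np.pi/2 if k==6 else 0)))
    return R
def cols(q):
    F=frames(q); return np.array([F[i].as_matrix()[:,j] for i,j in B]).T
V=np.load("V.npy") if __name__!="__main__" else None
def fk(q): return cols(q)@V, frames(q)[7]
if __name__=="__main__":
    D=[json.loads(l) for l in open("log.txt")]
    A=np.vstack([cols(d[0]) for d in D]); b=np.hstack([d[1] for d in D])
    prior=np.array([.317,.081,.1925,.4,-.1685,.4,.1363,.28])
    for pr in(prior,prior*[1,1,-1,1,-1,1,-1,1]):
        w=1e-3; v=np.linalg.lstsq(np.vstack([A,w*np.eye(8)]),np.r_[b,w*pr],rcond=None)[0]
        print(v.round(4),np.abs(A@v-b).max()); np.save("V.npy",v) if np.abs(A@v-b).max()<1e-3 else 0
E
python3 k3.py
```

```text
[ 3.485e-01  0.000e+00 -2.440e-02  5.044e-01 -2.020e-02  4.461e-01
 -3.000e-04  3.355e-01] 9.04274484042622e-07
[ 3.485e-01  0.000e+00 -2.440e-02  5.044e-01 -2.020e-02  4.461e-01
 -4.000e-04  3.355e-01] 4.954965992787219e-07
```

```bash
cat > ik.py <<'E'
from k3 import *
from plan import rot
from scipy.optimize import least_squares
lo=np.array([-154.64,-21.42,-72.66,13.99,-74.86,10.95,-158.01]);hi=np.array([154.64,123.67,72.17,137.28,254.86,109.41,158.01])
def ik(p,R,q0,m=3):
    def f(q):
        pp,RR=fk(q); return np.r_[(pp-p)*10,(RR.inv()*R).as_rotvec()*3,(q-q0)*1e-5]
    s=least_squares(f,np.clip(q0,lo+m+.1,hi-m-.1),bounds=(lo+m,hi-m)); return s.x,np.abs(s.fun[:6]).max()
E
python3 - <<'E'
from ik import *
from pose import world
from rig import status
rng=np.random.default_rng(0); q0=status.get_obs()["joints"]
seeds=[q0]+[rng.uniform(lo,hi) for _ in range(10)]
for az in(-45,-30,-15,0,15,30):
  for T in(15,30,45):
    r=[]
    for s in seeds:
        q,e=ik(world((-.02,.05,.13)),rot(az,T),s)
        if e<1e-3:r.append((np.abs(q-q0).max(),q.round()))
    r.sort(key=lambda t:t[0]); print(az,T,len(r),[(x[1].tolist(),(cols(x[1])[:,:4]@V[:4]).round(2).tolist()) for x in r[:2]])
E
```

```text
-45 15 1 [([-83.0, 62.0, 31.0, 103.0, 51.0, 61.0, 122.0], [0.08, 0.44, 0.59])]
-45 30 1 [([-79.0, 52.0, 30.0, 106.0, 47.0, 52.0, 131.0], [0.1, 0.39, 0.66])]
-45 45 1 [([-72.0, 43.0, 27.0, 107.0, 39.0, 45.0, 144.0], [0.13, 0.32, 0.72])]
-30 15 2 [([-53.0, 54.0, -11.0, 114.0, 89.0, 84.0, 104.0], [0.27, 0.31, 0.64]), ([-83.0, 58.0, 27.0, 115.0, 73.0, 54.0, 106.0], [0.08, 0.42, 0.62])]
-30 30 1 [([-80.0, 48.0, 29.0, 117.0, 68.0, 43.0, 118.0], [0.09, 0.36, 0.69])]
-30 45 9 [([-98.0, 65.0, 69.0, 117.0, -36.0, 23.0, -141.0], [-0.04, 0.46, 0.56]), ([-98.0, 65.0, 69.0, 117.0, -36.0, 23.0, -141.0], [-0.04, 0.46, 0.56])]
-15 15 2 [([-108.0, 83.0, 60.0, 128.0, 101.0, 14.0, 67.0], [-0.13, 0.48, 0.41]), ([-74.0, 54.0, 15.0, 126.0, 101.0, 63.0, 89.0], [0.14, 0.39, 0.64])]
-15 30 1 [([-69.0, 42.0, 15.0, 127.0, 99.0, 47.0, 102.0], [0.14, 0.31, 0.72])]
-15 45 1 [([-69.0, 35.0, 24.0, 124.0, 84.0, 27.0, 125.0], [0.13, 0.26, 0.76])]
0 15 2 [([-49.0, 52.0, -6.0, 134.0, 127.0, 82.0, 88.0], [0.28, 0.28, 0.66]), ([-49.0, 52.0, -6.0, 134.0, 127.0, 82.0, 88.0], [0.28, 0.28, 0.66])]
0 30 2 [([-52.0, 39.0, 1.0, 134.0, 126.0, 55.0, 96.0], [0.21, 0.24, 0.74]), ([-52.0, 39.0, 1.0, 134.0, 126.0, 55.0, 96.0], [0.21, 0.24, 0.74])]
0 45 2 [([-50.0, 30.0, 6.0, 130.0, 115.0, 30.0, 114.0], [0.18, 0.18, 0.79]), ([-95.0, 60.0, 69.0, 132.0, 227.0, 23.0, -18.0], [-0.01, 0.44, 0.6])]
15 15 0 []
15 30 0 []
15 45 2 [([-60.0, 32.0, 27.0, 134.0, 169.0, 25.0, 75.0], [0.15, 0.22, 0.78]), ([-30.0, 29.0, -8.0, 133.0, 141.0, 31.0, 111.0], [0.22, 0.1, 0.79])]
30 15 0 []
30 30 0 []
30 45 2 [([-41.0, 29.0, 15.0, 134.0, 194.0, 29.0, 74.0], [0.2, 0.14, 0.79]), ([-3.0, 32.0, -30.0, 132.0, 158.0, 28.0, 121.0], [0.27, -0.01, 0.78])]
```

```bash
cat > go.py <<'E'
from ik import *
from pose import world,hood
from rig import status
def best(p,R,n=25,q0=None):
    rng=np.random.default_rng(1); q0=status.get_obs()["joints"] if q0 is None else q0; r=[]
    for s in [q0]+[rng.uniform(lo,hi) for _ in range(n)]:
        q,e=ik(p,R,s)
        if e<1e-3:r.append((np.abs(q-q0).max(),q))
    r.sort(key=lambda t:t[0]); return [x[1] for x in r]
def path(qg,n,g=255,show=12):
    q0=status.get_obs()["joints"]; Q=[q0+(qg-q0)*k/n for k in range(n+1)]
    F=[fk(q) for q in Q]; rows=[]
    for (p,R),(p2,R2) in list(zip(F,F[1:]))[:show]:
        rows.append([*R.inv().apply(p2-p).round(4),*(R.inv()*R2).as_rotvec().round(3),g])
    print(str([[float(v) for v in r] for r in rows]))
    print("hood TCP path",[hood(f[0]).round(2).tolist() for f in F[::max(1,n//6)]],"max",np.abs(np.array(rows)[:,:6]).max(0))
E
python3 - <<'E'
from go import *
q0=status.get_obs()["joints"];print(q0.round())
f=Ro.from_euler("z",180,degrees=True)
for az in(-25,-35):
  for nm,R in(("up",rot(az,15)),("down",rot(az,15)*f)):
    for h in((-.12,.09,.09),(-.02,.05,.085),(-.02,.05,.15)):
      print(az,nm,h,[q.round().tolist() for q in best(world(h),R)[:3]])
E
```

```text
[-103.   31.   68.  111.  -32.   60. -112.]
-25 up (-0.12, 0.09, 0.09) [[-71.0, 57.0, -4.0, 118.0, 81.0, 79.0, 94.0], [-72.0, 57.0, -3.0, 118.0, 80.0, 78.0, 95.0], [-73.0, 57.0, -2.0, 118.0, 80.0, 77.0, 95.0]]
-25 up (-0.02, 0.05, 0.085) [[-78.0, 61.0, 19.0, 117.0, 84.0, 59.0, 95.0], [-72.0, 60.0, 13.0, 117.0, 87.0, 64.0, 95.0], [-71.0, 59.0, 11.0, 117.0, 88.0, 66.0, 95.0]]
-25 up (-0.02, 0.05, 0.15) [[-79.0, 53.0, 22.0, 120.0, 83.0, 58.0, 101.0], [-72.0, 51.0, 13.0, 119.0, 86.0, 65.0, 101.0], [-70.0, 51.0, 10.0, 119.0, 87.0, 67.0, 101.0]]
-25 down (-0.12, 0.09, 0.09) [[-115.0, 78.0, 49.0, 120.0, 40.0, 32.0, -60.0], [-113.0, 76.0, 47.0, 120.0, 44.0, 33.0, -63.0], [-123.0, 92.0, 62.0, 120.0, -3.0, 24.0, -22.0]]
-25 down (-0.02, 0.05, 0.085) [[-109.0, 92.0, 62.0, 118.0, 16.0, 14.0, -36.0], [-109.0, 92.0, 62.0, 118.0, 16.0, 14.0, -36.0], [-106.0, 85.0, 56.0, 118.0, 45.0, 19.0, -62.0]]
-25 down (-0.02, 0.05, 0.15) [[-107.0, 79.0, 61.0, 121.0, 47.0, 20.0, -57.0], [-110.0, 86.0, 67.0, 121.0, 19.0, 14.0, -32.0], [-110.0, 86.0, 67.0, 121.0, 18.0, 14.0, -31.0]]
-35 up (-0.12, 0.09, 0.09) [[-4
[... 297 characters left out ...]
.0, 103.0]]
-35 up (-0.02, 0.05, 0.15) [[-60.0, 52.0, -2.0, 111.0, 80.0, 79.0, 108.0], [-62.0, 52.0, 0.0, 111.0, 79.0, 77.0, 108.0], [-40.0, 55.0, -28.0, 109.0, 91.0, 97.0, 108.0]]
-35 down (-0.12, 0.09, 0.09) [[-110.0, 76.0, 48.0, 112.0, 29.0, 43.0, -50.0], [-108.0, 74.0, 46.0, 112.0, 33.0, 44.0, -53.0], [-107.0, 73.0, 44.0, 112.0, 35.0, 45.0, -55.0]]
-35 down (-0.02, 0.05, 0.085) [[-100.0, 80.0, 52.0, 110.0, 35.0, 34.0, -51.0], [-99.0, 79.0, 51.0, 110.0, 36.0, 35.0, -52.0], [-107.0, 92.0, 64.0, 111.0, 1.0, 28.0, -23.0]]
-35 down (-0.02, 0.05, 0.15) [[-101.0, 73.0, 55.0, 113.0, 37.0, 35.0, -47.0], [-100.0, 72.0, 54.0, 113.0, 40.0, 36.0, -49.0], [-107.0, 85.0, 67.0, 113.0, 6.0, 28.0, -20.0]]
```

```bash
python3 - <<'E'
from go import *
R=rot(-30,15)*Ro.from_euler("z",180,degrees=True)
q,e=ik(world((-.13,.10,.10)),R,np.array([-80,58,15,114,75,65,-85.])); print(q.round(),e); np.save("qg.npy",q)
q2,e=ik(world((-.02,.05,.085)),R,q); print(q2.round(),e); print("tool axes hood ok", (R.as_matrix()[:,2]).round(2))
path(q,24)
E
```

```text
[-84.  57.  10. 114.  67.  70. -79.] 2.931135092976156e-08
[-75.  61.  16. 113.  79.  62. -80.] 3.2275591699271195e-08
tool axes hood ok [ 0.84 -0.48 -0.26]
[[-0.0043, 0.0178, 0.0136, -0.086, -0.002, -0.082, 255.0], [-0.0043, 0.0165, 0.0131, -0.085, -0.004, -0.083, 255.0], [-0.0042, 0.0152, 0.0126, -0.084, -0.006, -0.083, 255.0], [-0.004, 0.014, 0.012, -0.082, -0.008, -0.084, 255.0], [-0.0036, 0.0128, 0.0114, -0.081, -0.01, -0.085, 255.0], [-0.0032, 0.0117, 0.0107, -0.079, -0.012, -0.086, 255.0], [-0.0026, 0.0106, 0.01, -0.078, -0.013, -0.087, 255.0], [-0.0019, 0.0097, 0.0092, -0.076, -0.014, -0.088, 255.0], [-0.001, 0.0088, 0.0084, -0.074, -0.015, -0.089, 255.0], [-0.0001, 0.008, 0.0076, -0.073, -0.015, -0.09, 255.0], [0.0009, 0.0074, 0.0068, -0.071, -0.015, -0.091, 255.0], [0.002, 0.0069, 0.0059, -0.069, -0.015, -0.092, 255.0]]
hood TCP path [[-0.23, 0.17, 0.23], [-0.25, 0.1, 0.19], [-0.24, 0.05, 0.18], [-0.21, 0.01, 0.17], [-0.18, 0.01, 0.17], [-0.15, 0.04, 0.14], [-0.13, 0.1, 0.1]] max [0.0043 0.0178 0.0136 0.086  0.015  0.092 ]
```

Emit:
play_rows(deltas=[[[-0.0045, 0.018, 0.0135, -0.086, -0.002, -0.082, 255], [-0.0045, 0.0165, 0.013, -0.085, -0.004, -0.083, 255], [-0.004, 0.015, 0.0125, -0.084, -0.006, -0.083, 255], [-0.004, 0.014, 0.012, -0.082, -0.008, -0.084, 255], [-0.0035, 0.013, 0.0115, -0.081, -0.01, -0.085, 255], [-0.003, 0.0115, 0.0105, -0.079, -0.012, -0.086, 255], [-0.0025, 0.0105, 0.01, -0.078, -0.013, -0.087, 255], [-0.002, 0.0095, 0.009, -0.076, -0.014, -0.088, 255]]])

```text
clock: 3.48
eef_pos: [0.3425, 0.2549, 0.1765]
ee_rot: [143.9, 16.8, 35.7]
wrist_force: [-0.3, 0.2, 0.2]
opening: 0.002
```

```bash
python3 - <<'E'
from go import *
print(status.get_obs()["joints"].round(1)); path(np.load("qg.npy"),18)
E
```

```text
[-103.3   46.9   58.8  111.8   -6.9   64.   -90.8]
[[-0.0044, 0.0083, 0.0096, -0.065, -0.028, -0.076, 255.0], [-0.0032, 0.0076, 0.0087, -0.063, -0.026, -0.077, 255.0], [-0.0021, 0.007, 0.0079, -0.062, -0.025, -0.078, 255.0], [-0.0008, 0.0066, 0.007, -0.061, -0.023, -0.079, 255.0], [0.0005, 0.0063, 0.0061, -0.06, -0.021, -0.08, 255.0], [0.0018, 0.0061, 0.0051, -0.059, -0.019, -0.08, 255.0], [0.0031, 0.006, 0.0042, -0.058, -0.017, -0.081, 255.0], [0.0044, 0.0061, 0.0033, -0.058, -0.014, -0.081, 255.0], [0.0058, 0.0063, 0.0023, -0.057, -0.011, -0.08, 255.0], [0.0071, 0.0066, 0.0014, -0.057, -0.009, -0.08, 255.0], [0.0083, 0.0071, 0.0005, -0.057, -0.006, -0.079, 255.0], [0.0095, 0.0077, -0.0005, -0.058, -0.003, -0.078, 255.0]]
hood TCP path [[-0.24, 0.05, 0.18], [-0.23, 0.02, 0.17], [-0.21, 0.0, 0.17], [-0.18, 0.0, 0.17], [-0.16, 0.02, 0.16], [-0.14, 0.05, 0.13], [-0.13, 0.1, 0.1]] max [0.0095 0.0083 0.0096 0.065  0.028  0.081 ]
```

Following well.

Emit:
play_rows(deltas=[[[-0.0045, 0.0085, 0.0095, -0.065, -0.028, -0.076, 255], [-0.003, 0.0075, 0.0085, -0.063, -0.026, -0.077, 255], [-0.002, 0.007, 0.008, -0.062, -0.025, -0.078, 255], [-0.001, 0.0065, 0.007, -0.061, -0.023, -0.079, 255], [0.0005, 0.0065, 0.006, -0.06, -0.021, -0.08, 255], [0.002, 0.006, 0.005, -0.059, -0.019, -0.08, 255], [0.003, 0.006, 0.004, -0.058, -0.017, -0.081, 255], [0.0045, 0.006, 0.0035, -0.058, -0.014, -0.081, 255]]])

```text
clock: 4.15
eef_pos: [0.3923, 0.204, 0.169]
ee_rot: [128.2, 51.6, 59.8]
wrist_force: [-0.5, -0.5, -0.3]
opening: 0.0
```

```bash
python3 - <<'E'
from go import *
print(status.get_obs()["joints"].round(1)); path(np.load("qg.npy"),12)
R=rot(-30,15)*Ro.from_euler("z",180,degrees=True)
print([q.round().tolist() for q in best(world((-.13,.10,.10)),R)[:2]])
E
```

```text
[-103.8   60.2   50.4  113.5   15.4   61.1  -72. ]
[[0.0011, 0.0021, 0.0053, -0.035, -0.027, -0.072, 255.0], [0.0028, 0.003, 0.004, -0.037, -0.022, -0.07, 255.0], [0.0043, 0.004, 0.0027, -0.04, -0.017, -0.069, 255.0], [0.0057, 0.0051, 0.0014, -0.042, -0.012, -0.067, 255.0], [0.007, 0.0063, 0.0001, -0.045, -0.007, -0.065, 255.0], [0.0082, 0.0076, -0.0011, -0.048, -0.003, -0.062, 255.0], [0.0092, 0.0089, -0.0023, -0.05, 0.002, -0.059, 255.0], [0.01, 0.0103, -0.0035, -0.053, 0.006, -0.055, 255.0], [0.0106, 0.0118, -0.0046, -0.056, 0.009, -0.051, 255.0], [0.0111, 0.0133, -0.0057, -0.059, 0.013, -0.046, 255.0], [0.0114, 0.0149, -0.0067, -0.061, 0.016, -0.042, 255.0], [0.0115, 0.0164, -0.0076, -0.064, 0.018, -0.037, 255.0]]
hood TCP path [[-0.19, -0.0, 0.17], [-0.18, -0.0, 0.16], [-0.17, -0.0, 0.16], [-0.15, 0.01, 0.15], [-0.14, 0.03, 0.13], [-0.13, 0.06, 0.12], [-0.13, 0.1, 0.1]] max [0.0115 0.0164 0.0076 0.064  0.027  0.072 ]
[[-114.0, 76.0, 50.0, 116.0, 31.0, 38.0, -51.0], [-110.0, 71.0, 44.0, 116.0, 41.0, 43.0, -59.0]]
```

```bash
python3 - <<'E'
from go import *
from plan import plan
R=rot(-33,15)*Ro.from_euler("z",180,degrees=True)
q=status.get_obs()["joints"]
for h in((-.13,.11,.085),(-.022,.04,.085),(-.022,.04,.15)):
    q,e=ik(world(h),R,q);print(q.round(1),e)
plan(world((-.13,.11,.085)),R,12)
E
```

```text
[-107.9   72.3   42.1  111.5   37.    46.9  -57.1] 3.765367767583071e-08
[-98.9  77.6  49.1 113.1  44.7  33.1 -59.8] 6.270700858568291e-08
[-100.1   70.5   52.5  115.8   46.6   34.4  -55.2] 1.6964378360406762e-08
from [0.3923 0.204  0.169 ] j [-104.   60.   50.  114.   15.   61.  -72.] t 4.15
[[0.0119, 0.0025, -0.0029, -0.042, 0.001, -0.059, 255.0],
[0.0117, 0.0033, -0.0028, -0.042, 0.001, -0.059, 255.0],
[0.0115, 0.0041, -0.0026, -0.042, 0.001, -0.059, 255.0],
[0.0113, 0.0049, -0.0024, -0.042, 0.001, -0.059, 255.0],
[0.011, 0.0056, -0.0022, -0.042, 0.001, -0.059, 255.0],
[0.0106, 0.0064, -0.0019, -0.042, 0.001, -0.059, 255.0],
[0.0102, 0.0071, -0.0016, -0.042, 0.001, -0.059, 255.0],
[0.0098, 0.0077, -0.0013, -0.042, 0.001, -0.059, 255.0],
[0.0093, 0.0083, -0.001, -0.042, 0.001, -0.059, 255.0],
[0.0088, 0.0089, -0.0006, -0.042, 0.001, -0.059, 255.0],
[0.0083, 0.0094, -0.0002, -0.042, 0.001, -0.059, 255.0],
[0.0077, 0.0099, 0.0002, -0.042, 0.001, -0.059, 255.0]]
```

Emit:
play_rows(deltas=[[[0.012, 0.0025, -0.003, -0.042, 0.001, -0.059, 255], [0.0115, 0.0035, -0.003, -0.042, 0.001, -0.059, 255], [0.0115, 0.004, -0.0025, -0.042, 0.001, -0.059, 255], [0.0115, 0.005, -0.0025, -0.042, 0.001, -0.059, 255], [0.011, 0.0055, -0.002, -0.042, 0.001, -0.059, 255], [0.0105, 0.0065, -0.002, -0.042, 0.001, -0.059, 255], [0.01, 0.007, -0.0015, -0.042, 0.001, -0.059, 255], [0.01, 0.0075, -0.0015, -0.042, 0.001, -0.059, 255], [0.0095, 0.0085, -0.001, -0.042, 0.001, -0.059, 255], [0.009, 0.009, -0.0005, -0.042, 0.001, -0.059, 255]]])

```text
clock: 4.98
eef_pos: [0.436, 0.3051, 0.0874]
ee_rot: [167.2, 74.0, 130.3]
wrist_force: [0.7, -0.2, 0.8]
opening: -0.005
```

```bash
python3 - <<'E'
from go import *
from plan import plan
R=rot(-33,15)*Ro.from_euler("z",180,degrees=True)
plan(world((-.10,.09,.085)),R,5)
cv2=__import__("cv2")
from rig import grab_frame
a=grab_frame("top")[:,:,::-1];b=grab_frame("wrist")[:,:,::-1];cv2.imwrite("pics/top1.png",a);cv2.imwrite("pics/w1.png",b)
import numpy as np
cv2.imwrite("pics/tw1.png",np.hstack([a[150:450,100:500],cv2.resize(b,(400,300))]))
E
```

```text
from [0.436  0.3051 0.0874] j [-107.   71.   42.  111.   34.   49.  -59.] t 4.9833
[[-0.0014, 0.0037, 0.0075, -0.011, -0.002, -0.016, 255.0],
[-0.0014, 0.0036, 0.0076, -0.011, -0.002, -0.016, 255.0],
[-0.0015, 0.0035, 0.0076, -0.011, -0.002, -0.016, 255.0],
[-0.0015, 0.0034, 0.0077, -0.011, -0.002, -0.016, 255.0],
[-0.0015, 0.0032, 0.0077, -0.011, -0.002, -0.016, 255.0]]
```

View pics/tw1.png

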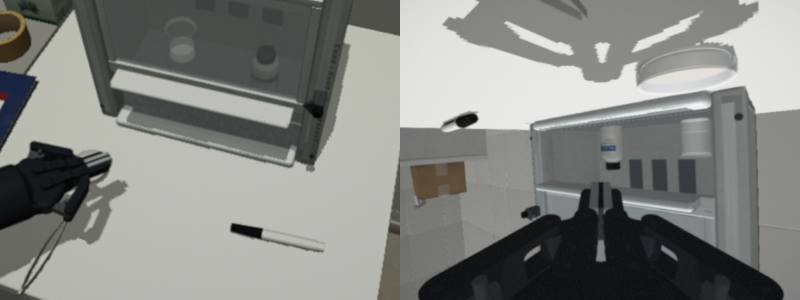

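The gripper is low over the dish at left, the fingers point at the opening between sill and lip, and the wrist view (upside down) shows the knob at about (530,212) of the montage. Now I'll go in under the lip.

Emit:
play_rows(deltas=[[[-0.0015, 0.0035, 0.0075, -0.011, -0.002, -0.016, 255], [-0.0015, 0.0035, 0.0075, -0.011, -0.002, -0.016, 255], [-0.0015, 0.0035, 0.0075, -0.011, -0.002, -0.016, 255], [-0.0015, 0.0035, 0.0075, -0.011, -0.002, -0.016, 255], [-0.0015, 0.003, 0.0075, -0.011, -0.002, -0.016, 255]]])

```text
clock: 5.5
eef_pos: [0.4797, 0.2957, 0.0859]
ee_rot: [-180.0, 75.0, 147.0]
wrist_force: [0.2, 0.2, 0.0]
opening: -0.001
```

```bash
python3 - <<'E'
from go import *
from plan import plan
R=rot(-33,15)*Ro.from_euler("z",180,degrees=True)
plan(world((-.022,.04,.085)),R,8)
E
```

```text
from [0.4797 0.2957 0.0859] j [-105.   74.   44.  112.   39.   43.  -58.] t 5.5
[[-0.0028, 0.0004, 0.0109, -0.0, 0.0, -0.0, 255.0],
[-0.0028, 0.0004, 0.0109, -0.0, 0.0, -0.0, 255.0],
[-0.0028, 0.0004, 0.0109, -0.0, 0.0, -0.0, 255.0],
[-0.0028, 0.0004, 0.0109, -0.0, 0.0, -0.0, 255.0],
[-0.0028, 0.0004, 0.0109, -0.0, 0.0, -0.0, 255.0],
[-0.0028, 0.0004, 0.0109, -0.0, 0.0, -0.0, 255.0],
[-0.0028, 0.0004, 0.0109, -0.0, 0.0, -0.0, 255.0],
[-0.0028, 0.0004, 0.0109, -0.0, 0.0, -0.0, 255.0]]
```

Emit:
play_rows(deltas=[[[-0.003, 0, 0.011, 0, 0, 0, 255], [-0.003, 0, 0.011, 0, 0, 0, 255], [-0.003, 0, 0.011, 0, 0, 0, 255], [-0.003, 0, 0.011, 0, 0, 0, 255], [-0.003, 0, 0.011, 0, 0, 0, 255], [-0.003, 0, 0.011, 0, 0, 0, 255], [-0.003, 0, 0.011, 0, 0, 0, 255], [-0.003, 0, 0.011, 0, 0, 0, 255], [0, 0, 0, 0, 0, 0, 255]]])

```text
clock: 6.25
eef_pos: [0.5657, 0.2362, 0.087]
ee_rot: [-179.5, 75.1, 147.2]
wrist_force: [-0.2, -0.5, 0.7]
opening: 0.004
```

```bash
python3 - <<'E'
from go import *
import cv2
from rig import grab_frame
s=status.get_obs();print(hood(s["eef_pos"]).round(4),s["wrist_force"].round(2),s["joints"].round())
a=grab_frame("top")[:,:,::-1];b=grab_frame("wrist")[:,:,::-1];cv2.imwrite("pics/top2.png",a);cv2.imwrite("pics/w2.png",b)
o=np.zeros((600,800,3),np.uint8);o[:360,:780]=cv2.resize(a[205:325,190:450],None,fx=3,fy=3,interpolation=2)
o[360:600,:320]=cv2.resize(b,(320,240)); cv2.imwrite("pics/z2.png",o)
E
```

```text
[-0.0139  0.0267  0.087 ] [-0.19 -0.51  0.73] [-98.  78.  50. 114.  46.  32. -60.]
```

View pics/z2.png

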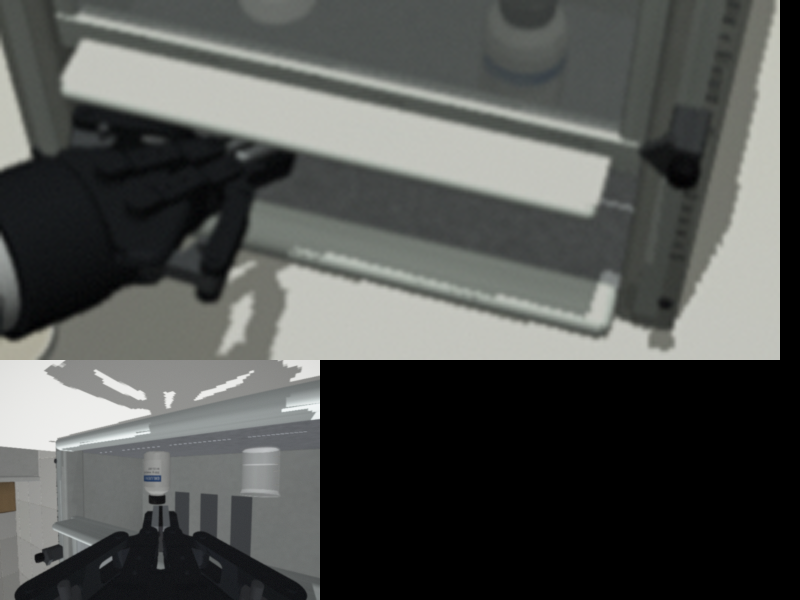

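The hand went slightly too deep (TCP x = −14 mm), and the left knuckle link is nearly under the lip. I'll back off and turn the hand squarer to the hood so that only the fingers touch.

```bash
python3 - <<'E'
from go import *
from plan import plan
q0=status.get_obs()["joints"]
for az in(-28,-24,-20):
  q=q0;R=rot(az,15)*Ro.from_euler("z",180,degrees=True)
  for z in(.087,.12,.15):
    q,e=ik(world((-.024,.03,z)),R,q);print(az,q.round(1),round(e,5))
plan(world((-.045,.03,.087)),rot(-24,15)*Ro.from_euler("z",180,degrees=True),6)
E
```

```text
-28 [-103.1   81.8   53.2  118.5   49.4   23.5  -65.8] 0.0
-28 [-103.5   78.2   55.2  120.    50.6   23.9  -63.4] 0.0
-28 [-104.    74.7   57.   121.1   51.5   24.5  -61.1] 0.0
-24 [-107.    87.6   57.6  121.5   50.2   14.6  -68.6] 0.0
-24 [-107.3   84.    59.9  123.1   51.7   14.7  -66.3] 0.0
-24 [-107.5   80.5   61.9  124.3   52.9   15.2  -63.9] 0.0
-20 [-107.    87.3   56.4  124.4   77.    14.   -94.7] 0.0
-20 [-107.2   83.5   58.7  126.    78.5   14.   -92.3] 0.0
-20 [-107.5   79.9   60.9  127.2   78.9   14.2  -88.9] 0.0
from [0.565  0.238  0.0871] j [-98.  78.  50. 114.  46.  32. -60.] t 6.35
[[0.0011, -0.0027, -0.0041, -0.026, 0.0, -0.007, 255.0],
[0.0011, -0.0026, -0.0042, -0.026, 0.0, -0.007, 255.0],
[0.0012, -0.0025, -0.0043, -0.026, 0.0, -0.007, 255.0],
[0.0012, -0.0024, -0.0043, -0.026, 0.0, -0.007, 255.0],
[0.0012, -0.0022, -0.0044, -0.026, 0.0, -0.007, 255.0],
[0.0012, -0.0021, -0.0045, -0.026, 0.0, -0.007, 255.0]]
```

Emit:
play_rows(deltas=[[[0.001, -0.003, -0.004, -0.026, 0, -0.007, 255], [0.001, -0.0025, -0.004, -0.026, 0, -0.007, 255], [0.001, -0.0025, -0.004, -0.026, 0, -0.007, 255], [0.001, -0.0025, -0.0045, -0.026, 0, -0.007, 255], [0.001, -0.002, -0.0045, -0.026, 0, -0.007, 255], [0, 0, 0, 0, 0, 0, 255]]])

```text
clock: 6.85
eef_pos: [0.5392, 0.2437, 0.0874]
ee_rot: [179.1, 74.9, 154.3]
wrist_force: [0.1, 0.4, -0.9]
opening: 0.004
```

```bash
python3 - <<'E'
from go import *
from plan import plan
s=status.get_obs();print(hood(s["eef_pos"]).round(4),s["ee_rot"],s["joints"].round())
plan(world((-.024,.03,.09)),rot(-26,14)*Ro.from_euler("z",180,degrees=True),4)
E
```

```text
[-0.0401  0.035   0.0874] [179.08706664  74.87538151 154.25614552] [-107.   84.   55.  122.   52.   19.  -70.]
from [0.5392 0.2437 0.0874] j [-107.   84.   55.  122.   52.   19.  -70.] t 6.85
[[-0.0017, 0.0007, 0.0039, 0.005, -0.005, 0.0, 255.0],
[-0.0017, 0.0007, 0.0039, 0.005, -0.005, 0.0, 255.0],
[-0.0017, 0.0007, 0.0039, 0.005, -0.005, 0.0, 255.0],
[-0.0017, 0.0007, 0.0039, 0.005, -0.005, 0.0, 255.0]]
```

Emit:
play_rows(deltas=[[[-0.0015, 0.0005, 0.004, 0.005, -0.005, 0, 255], [-0.0015, 0.0005, 0.004, 0.005, -0.005, 0, 255], [-0.0015, 0.0005, 0.004, 0.005, -0.005, 0, 255], [-0.0015, 0.0005, 0.003, 0.005, -0.005, 0, 255], [-0.003, 0, -0.001, 0, 0, 0, 255], [-0.003, 0, -0.001, 0, 0, 0, 255], [-0.003, 0, -0.001, 0, 0, 0, 255], [-0.003, 0, -0.001, 0, 0, 0, 255]]])

```text
clock: 7.52
eef_pos: [0.557, 0.2415, 0.1023]
ee_rot: [179.6, 76.0, 153.5]
wrist_force: [0.3, -1.2, -4.0]
opening: 0.0
```

```bash
python3 - <<'E'
from go import *
s=status.get_obs();print(hood(s["eef_pos"]).round(4),s["ee_rot"],s["joints"].round(),s["wrist_force"])
E
```

```text
[-0.0224  0.0323  0.1023] [179.6145487   76.00087173 153.51034999] [-105.   83.   55.  120.   52.   21.  -68.] [ 0.31074369 -1.2480379  -3.9863313 ]
```

Contact is made: −4 N at TCP z = 0.102, as predicted. I'll push up about 24 mm, then measure.

Emit:
play_rows(deltas=[[[-0.003, 0, -0.001, 0, 0, 0, 255], [-0.003, 0, -0.001, 0, 0, 0, 255], [-0.003, 0, -0.001, 0, 0, 0, 255], [-0.003, 0, -0.001, 0, 0, 0, 255], [-0.003, 0, -0.001, 0, 0, 0, 255], [-0.003, 0, -0.001, 0, 0, 0, 255], [-0.003, 0, -0.001, 0, 0, 0, 255], [-0.003, 0, -0.001, 0, 0, 0, 255]]])

```text
clock: 8.18
eef_pos: [0.5538, 0.2422, 0.1278]
ee_rot: [180.0, 75.7, 153.9]
wrist_force: [0.7, -0.8, -3.7]
opening: 0.003
```

```bash
python3 - <<'E'
from go import *
import cv2
from rig import grab_frame
s=status.get_obs();print(hood(s["eef_pos"]).round(4),s["wrist_force"].round(2),s["joints"].round())
a=grab_frame("top")[:,:,::-1];b=grab_frame("wrist")[:,:,::-1];cv2.imwrite("pics/top3.png",a);cv2.imwrite("pics/w3.png",b)
o=np.zeros((600,800,3),np.uint8);o[:360,:480]=cv2.resize(a[215:275,360:440],None,fx=6,fy=6,interpolation=2)
o[360:600,:600]=cv2.resize(a[205:325,150:450],None,fx=2,fy=2); o[:240,480:800]=cv2.resize(b,(320,240));cv2.imwrite("pics/z3.png",o)
E
```

```text
[-0.0256  0.0331  0.1278] [ 0.68 -0.78 -3.66] [-105.   79.   57.  121.   53.   22.  -66.]
```

View pics/z3.png

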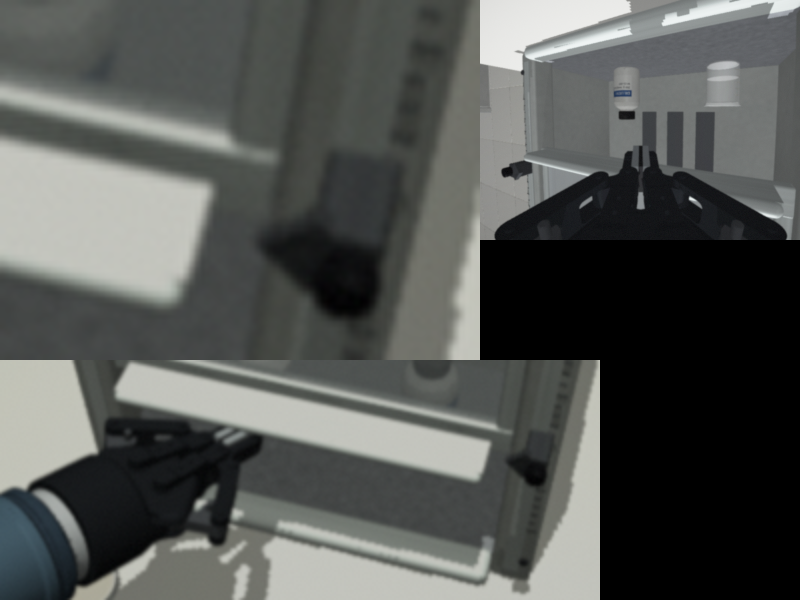

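The lip has risen. In the zoom the pointer tip is at image (403.7,255.5) and the lip's lower right front corner at (389.7,265.7). I'll compute both heights on the shared x = −35 plane.

```bash
cat > nose.py <<'E'
from pose import *
def nosez(p,uv):  # silhouette lower edge of nose cylinder (axis along hood y), centre x=-.035
    o,d=ray(p,uv);o=hood(o);d=Rh.T@d
    d2=np.array([d[0],d[2]])/np.hypot(d[0],d[2]); n=np.array([d2[1],-d2[0]]); n=n if n[1]<0 else -n
    t=(-.035+.005*n[0]-o[0])/d[0]; X=o+d*t; return X[1],X[2]-.005*n[1]
E
python3 - <<'E'
from nose import *
print("nose0",nosez(pt,(190+65/3,205+92/3)),nosez(pt,(190+592/3,205+213/3)))
print("nose now",nosez(pt,(389.7,265.7)),nosez(pt,(150+115/2,205+38/2)))
print("tip",onx(pt,(403.7,255.5),-.035))
# knob: front disc centre x=-.048, and block y -.149..-.177
print("knob front c",onx(pt,(360+347/6,215+287/6),-.048))
for z in(.165,.170,.175): print(z,proj(pt,world((-.035,-.149,z))),proj(pt,world((-.048,-.163,z))),proj(ps,world((-.048,-.163,z))))
E
```

```text
nose0 (np.float64(0.1336707765583345), np.float64(0.12243416177334382)) (np.float64(-0.13219980498101788), np.float64(0.1222859282770868))
nose now (np.float64(-0.13321243739023186), np.float64(0.146376468176261)) (np.float64(0.13608599363856452), np.float64(0.14782941766935018))
tip [-0.035      -0.14911986  0.16648559]
knob front c [-0.048      -0.1693715   0.17402501]
0.165 [403.48317054 256.1729552 ] [412.11368316 265.96203261] [258.07719495 268.45346762]
0.17 [403.9157686  253.83324437] [412.59963483 263.64206208] [257.83260491 265.51381149]
0.175 [404.35268226 251.46865436] [413.09052667 261.29699393] [257.5855596  262.54599367]
```

Tip height is 0.1665 from the top view and about 0.168 from the side view's knob; the nose is now at about 0.147. About 20 mm remain, so I'll go 16 and re-measure.

Emit:
play_rows(deltas=[[[-0.003, 0, -0.001, 0, 0, 0, 255], [-0.003, 0, -0.001, 0, 0, 0, 255], [-0.003, 0, -0.001, 0, 0, 0, 255], [-0.003, 0, -0.001, 0, 0, 0, 255], [-0.003, 0, -0.001, 0, 0, 0, 255], [0, 0, 0, 0, 0, 0, 255]]])

```text
clock: 8.78
eef_pos: [0.5528, 0.2425, 0.1456]
ee_rot: [179.9, 75.7, 153.8]
wrist_force: [0.2, -0.8, -1.7]
opening: 0.0
```

```bash
python3 - <<'E'
from go import *
import cv2
from rig import grab_frame
s=status.get_obs();print(hood(s["eef_pos"]).round(4),s["wrist_force"].round(2),s["joints"].round())
a=grab_frame("top")[:,:,::-1];b=grab_frame("wrist")[:,:,::-1];cv2.imwrite("pics/top4.png",a);cv2.imwrite("pics/w4.png",b)
from rig import camera_params
import pickle; pickle.dump(camera_params("wrist"),open("w4.pkl","wb"))
o=np.zeros((600,800,3),np.uint8);o[:360,:480]=cv2.resize(a[215:275,360:440],None,fx=6,fy=6,interpolation=2)
o[360:600,:320]=cv2.resize(b,(320,240)); o[:480,480:800]=cv2.resize(b[270:390,0:80],(320,480),interpolation=2);cv2.imwrite("pics/z4.png",o)
E
```

```text
[-0.0266  0.0334  0.1456] [ 0.2  -0.81 -1.71] [-106.   77.   58.  122.   53.   22.  -64.]
```

View pics/z4.png

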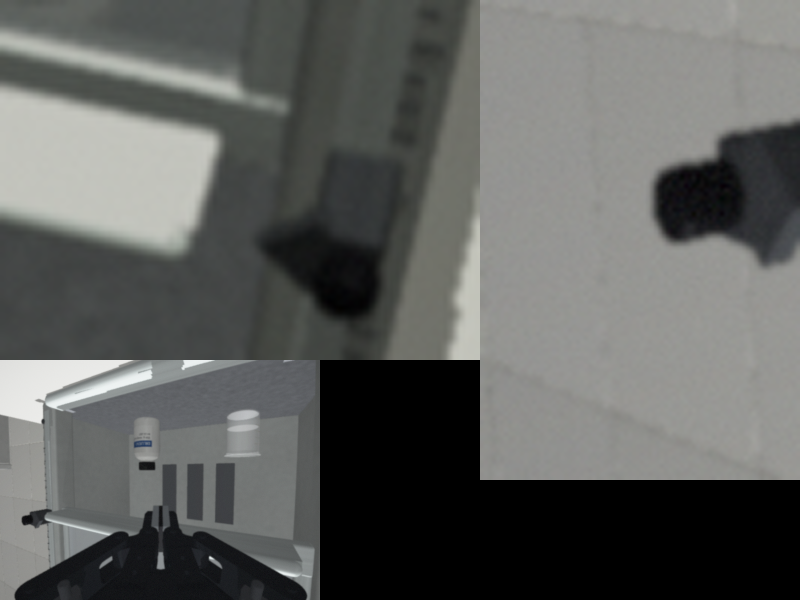

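The lip's lower right corner is now at image (390.3,257.3), with the tip at (403.7,255.3). In the wrist view the lip end lies almost at the pointer tip.

```bash
python3 - <<'E'
from nose import *
import pickle
print("nose",nosez(pt,(390.3,257.3)),"tip",onx(pt,(403.7,255.3),-.035))
pw=pickle.load(open("w4.pkl","rb"))
for z in(.160,.165,.170): print(z,"tip px",proj(pw,world((-.035,-.149,z))).round(1),"nose end px",proj(pw,world((-.035,-.135,z))).round(1))
b=cv2.imread("pics/w4.png"); cv2.imwrite("pics/z5.png",cv2.resize(b[285:365,30:140],(770,560),interpolation=2))
E
```

```text
nose (np.float64(-0.13225638600535886), np.float64(0.16455126987990548)) tip [-0.035      -0.14907184  0.16689689]
0.16 tip px [ 85.5 298.6] nose end px [ 96.8 300.8]
0.165 tip px [ 85.8 305.6] nose end px [ 97.1 308.1]
0.17 tip px [ 86.2 312.7] nose end px [ 97.5 315.3]
```

View pics/z5.png

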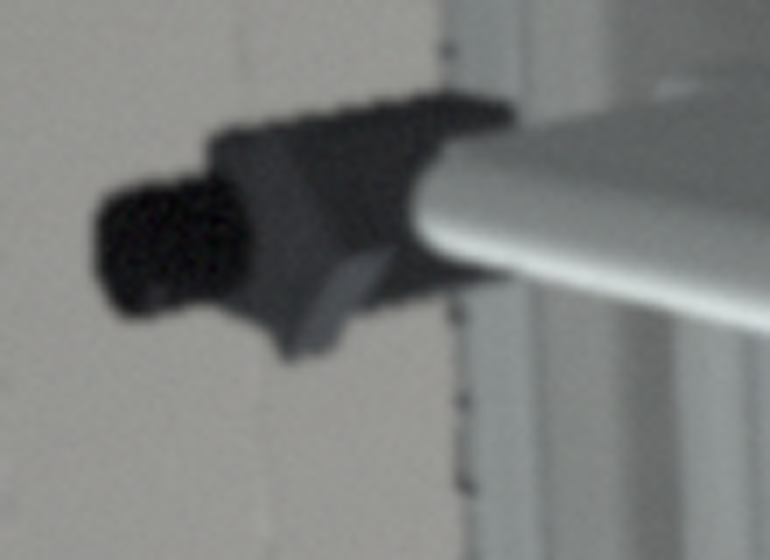

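```bash
python3 - <<'E'
from nose import *
import pickle
pw=pickle.load(open("w4.pkl","rb"))
for z in(.164,.168,.172,.176): print(z,"side knob",proj(ps,world((-.045,-.169,z))).round(1),"wrist knob f",proj(pw,world((-.048,-.169,z))).round(1),"wrist tip",proj(pw,world((-.035,-.149,z))).round(1),"nose",proj(pw,world((-.035,-.135,z))).round(1),"top knob f",proj(pt,world((-.048,-.169,z))).round(1))
from rig import status
a=grab_frame("side")[:,:,::-1]; cv2.imwrite("pics/side4.png",a)
b=cv2.imread("pics/top4.png")
o=np.hstack([cv2.resize(a[240:300,240:290],(400,480),interpolation=0),cv2.resize(b[235:285,390:431],(394,480),interpolation=0)]);o=cv2.convertScaleAbs(o,alpha=1.8); cv2.imwrite("pics/z6.png",o)
E
```

```text
0.164 side knob [260.  272.5] wrist knob f [ 50.5 304.7] wrist tip [ 85.8 304.2] nose [ 97.  306.6] top knob f [416.5 267.4]
0.168 side knob [259.8 270.1] wrist knob f [ 50.8 310.4] wrist tip [ 86.  309.9] nose [ 97.3 312.4] top knob f [416.9 265.6]
0.172 side knob [259.6 267.8] wrist knob f [ 51.2 316. ] wrist tip [ 86.3 315.5] nose [ 97.6 318.2] top knob f [417.3 263.7]
0.176 side knob [259.4 265.4] wrist knob f [ 51.5 321.7] wrist tip [ 86.6 321.1] nose [ 97.9 324. ] top knob f [417.8 261.8]
```

View pics/z6.png

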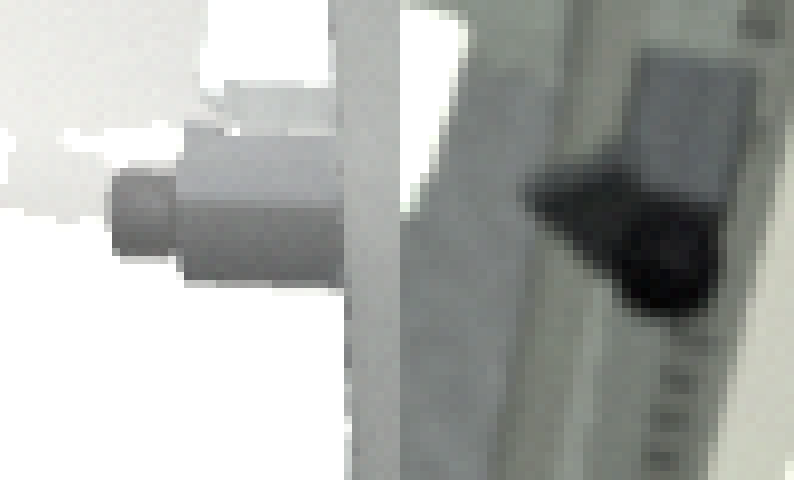

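Side view: knob centre at (258,266.5). Top: tip at (403.5,255.0), knob bottom edge at row 268. Relative to the nose, the tip is 2.5–3 mm higher by the top view and about 5–6 mm higher by the wrist view, so I'll raise 4 mm slowly.

Emit:
play_rows(deltas=[[[-0.0015, 0, -0.0005, 0, 0, 0, 255], [-0.0015, 0, -0.0005, 0, 0, 0, 255], [-0.001, 0, -0.0005, 0, 0, 0, 255], [0, 0, 0, 0, 0, 0, 255]]])

```text
clock: 9.27
eef_pos: [0.5522, 0.2426, 0.1491]
ee_rot: [-179.8, 75.7, 154.1]
wrist_force: [0.7, -0.1, -1.3]
opening: 0.003
```

```bash
python3 - <<'E'
from go import *
from rig import camera_params,grab_frame
import pickle,cv2
s=status.get_obs();print(hood(s["eef_pos"]).round(4),s["wrist_force"].round(2))
pickle.dump(camera_params("wrist"),open("w5.pkl","wb"));cv2.imwrite("pics/w5.png",grab_frame("wrist")[:,:,::-1]);cv2.imwrite("pics/top5.png",grab_frame("top")[:,:,::-1])
E
```

```text
[-0.0272  0.0336  0.1491] [ 0.74 -0.12 -1.31]
```

Now lower off the lip and withdraw.

Emit:
play_rows(deltas=[[[0.004, 0, 0.001, 0, 0, 0, 255], [0.005, 0, 0.0015, 0, 0, 0, 255], [0.005, 0, 0.0015, 0, 0, 0, 255], [0.003, 0, -0.011, 0, 0, 0, 255], [0.003, 0, -0.011, 0, 0, 0, 255], [0.003, 0, -0.011, 0, 0, 0, 255], [0.003, 0, -0.011, 0, 0, 0, 255], [0.003, 0, -0.011, 0, 0, 0, 255], [0.003, 0, -0.011, 0, 0, 0, 255], [0.003, 0, -0.011, 0, 0, 0, 255], [0, 0, 0, 0, 0, 0, 255]]])

```text
clock: 10.28
eef_pos: [0.4794, 0.2783, 0.1309]
ee_rot: [-179.5, 76.2, 154.3]
wrist_force: [0.4, 0.0, -0.2]
opening: 0.0
```

```bash
python3 - <<'E'
from go import *
from rig import camera_params,grab_frame
import pickle,cv2
s=status.get_obs();print(hood(s["eef_pos"]).round(4),s["wrist_force"].round(2))
pickle.dump(camera_params("wrist"),open("w6.pkl","wb"));b=grab_frame("wrist")[:,:,::-1];a=grab_frame("top")[:,:,::-1];cv2.imwrite("pics/w6.png",b);cv2.imwrite("pics/top6.png",a)
o=np.zeros((600,800,3),np.uint8);o[:300,:400]=cv2.resize(b[::-1,::-1],(400,300));o[:300,400:]=cv2.resize(a[215:275,360:440],(400,300),interpolation=2)
o[300:,:400]=cv2.resize(a,(400,300))
from pose import proj
u=proj(camera_params("wrist"),world((-.035,-.149,.17))).astype(int);print(u)
x,y=np.clip(u[0]-50,0,540),np.clip(u[1]-37,0,405);print(x,y)
o[300:,400:]=cv2.resize(b[y:y+75,x:x+100],(400,300),interpolation=2)
cv2.imwrite("pics/z7.png",o)
E
```

```text
[-0.0988  0.0715  0.1309] [ 0.4   0.03 -0.2 ]
[146 302]
96 265
```

View pics/z7.png

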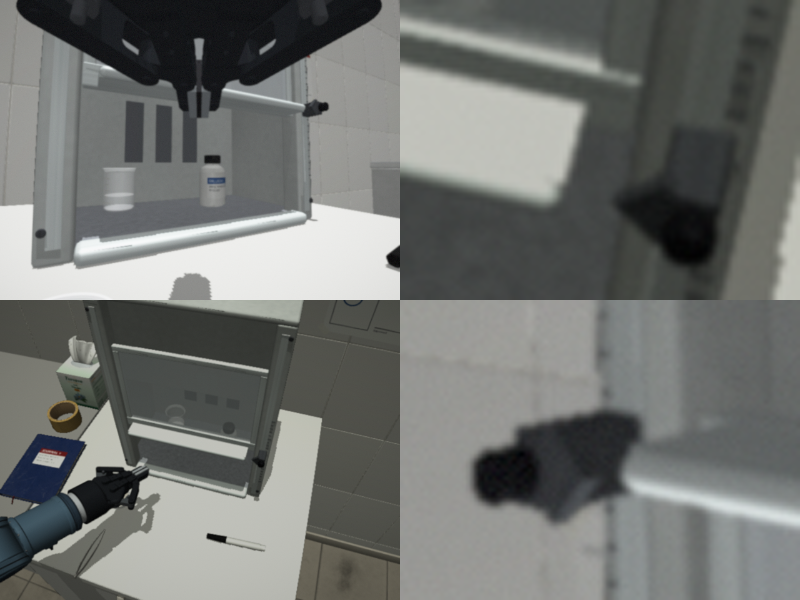

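```bash
python3 - <<'E'
from nose import *
import pickle
pw=pickle.load(open("w6.pkl","rb"))
print("top nose",nosez(pt,(391.4,255.6)),"tip",onx(pt,(403.3,255.4),-.035))
for z in(.164,.168,.172,.176): print(z,"knob",proj(pw,world((-.045,-.169,z))).round(1),"tip",proj(pw,world((-.035,-.149,z))).round(1),"nose",proj(pw,world((-.035,-.135,z))).round(1))
E
```

```text
top nose (np.float64(-0.1333511975772507), np.float64(0.16859899962922265)) tip [-0.035      -0.14857681  0.16650921]
0.164 knob [122.6 296.6] tip [145.7 296.8] nose [155.4 298.5]
0.168 knob [122.8 300.7] tip [145.9 301. ] nose [155.5 302.8]
0.172 knob [122.9 304.9] tip [146.  305.2] nose [155.7 307.1]
0.176 knob [123.1 309.1] tip [146.2 309.4] nose [155.9 311.4]
```

Top view: nose 2 mm above the tip directly. Measured against the knob, top gives about −1.4 mm and wrist about −4 mm, all inside ±7. I'll back off a little more, check the bystanders numerically and hand in.

Emit:
play_rows(deltas=[[[0, 0, -0.012, 0, 0, 0, 255], [0, 0, -0.012, 0, 0, 0, 255], [0, 0, -0.012, 0, 0, 0, 255], [0, 0, -0.012, 0, 0, 0, 255], [0, 0, 0, 0, 0, 0, 255], [0, 0, 0, 0, 0, 0, 255], [0, 0, 0, 0, 0, 0, 255]]])

```text
clock: 10.97
eef_pos: [0.4425, 0.292, 0.1454]
ee_rot: [-179.4, 76.8, 153.8]
wrist_force: [-0.3, -0.5, -0.2]
opening: -0.004
```

```bash
python3 - <<'E'
from h import *
from rig import workorder
s=status.get_obs();print(s["eef_pos"],s["wrist_force"].round(2),s["dq"].round(2))
n=grab_frame("side")[:,:,::-1].astype(int);o=cv2.imread("pics/side0.png").astype(int)
for nm,(r0,r1,c0,c1) in dict(dish=(198,225,225,266),marker=(300,382,176,210),knob=(255,280,250,284)).items(): print(nm,np.abs(n-o)[r0:r1,c0:c1].mean().round(1))
t=grab_frame("top")[:,:,::-1]; cv2.imwrite("pics/top7.png",t);cv2.imwrite("pics/side7.png",n)
T=cv2.imread("pics/top0.png").astype(int)
print("top marker",np.abs(t.astype(int)-T)[365:410,325:430].mean().round(1),"knob",np.abs(t.astype(int)-T)[245:275,402:426].mean().round(1))
E
```

```text
[0.44254461 0.2919657  0.14542107] [-0.29 -0.46 -0.18] [ 0.92  0.66  0.63  0.5   0.4  -0.51 -0.46]
dish 7.8
marker 4.3
knob 8.3
top marker 12.8 knob 4.5[ WARN:0@5.855] global loadsave.cpp:1063 imwrite_ Unsupported depth image for selected encoder is fallbacked to CV_8U.
```

```bash
python3 - <<'E'
import cv2,numpy as np
o=np.vstack([np.hstack([cv2.resize(cv2.imread(f"pics/{n}{k}.png"),(400,300)) for k in(0,7)]) for n in("side","top")]);cv2.imwrite("pics/z8.png",o)
E
```

```text
(no output)
```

View pics/z8.png

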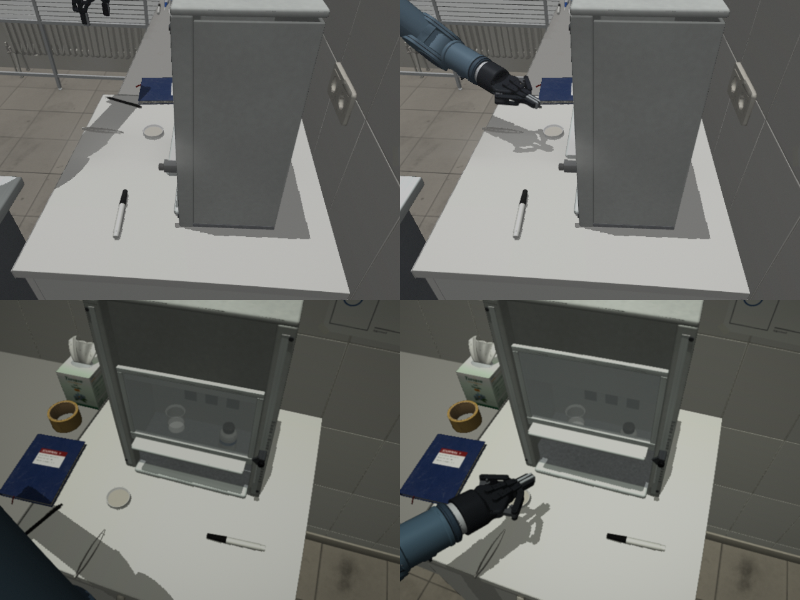

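The before and after views agree: dish at (152,131), marker and knob are in the same places (only the shadow moved), the sash is raised, and the hand is clear in the air.

```bash
python3 -c "
from rig import workorder; print(workorder.hand_in())"
```

```text
the job is handed in; nothing more can be done
None
```

The sash is up at the pointer, the hand is clear, and the job was handed in after about 11 s of the 42 s on the robot's clock. I pushed from beneath the lip with shut fingers; the wrist force was about 4 N. The lip rose about 46 mm. Then I lowered off the lip and withdrew.

- **Lip height:** My last checks disagree by a few mm, all inside the ±7 mm limit.
  - Against the pointer tip, the top view puts the nose about 2 mm above it.
  - Against the knob, taken to be at tip height, the nose is about 1.4 mm low in the top view and about 4 mm low in the wrist view.
  - I did not resolve the difference; it comes from blurry tip and knob pixels and 2 mm calibration.
- **Hand and bystanders:** The wrist force was near zero, with the fingers about 10 cm in front of the lip. Before and after pictures show the dish, marker and pointer unmoved. The beaker and bottle were upright in the last wrist view. A pixel-difference check was inconclusive because of the arm's moving shadow, so this rests on the pictures.
- **Detour on the way in:** The first approach ran into the j4 and j6 joint limits, so I worked out the arm's kinematics and came in from an oblique angle. The first entry went a little too deep, and I backed it off before pushing.

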